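# Tare the spring scale with the dish on it

### The arm

A 6-joint arm with a two-finger parallel gripper is mounted at the origin on the work surface; the furniture and walls round the work are solid. World frame = base frame: x ahead of the robot, y to its left, z up, the work surface at z = 0. Lengths are in m, angles in rad, forces in N, time in s.
With the tool pointing down it reaches from about 0.35 to 0.775 m from the base axis. Payload 7.3 kg.
Tool frame: the origin (TCP) lies on the front face of the gripper's body, between the roots of the fingers; the fingertips stand ahead of it and the grasp point (between the pads) lies 47 mm ahead of it (finger_overhang is the z of the fingertips in the tool frame, in m); z points along the fingers, y is the line along which they close (so a half turn about z gives the same grasp; the last joint's range is limited). The gripper opens to 92 mm and grips with 3 to 60 N. Pads are 19 mm wide; open, the fingers measure 130 mm over their backs; the gripper's body (75 mm by 190 mm) begins 47 mm behind the grasp point.
Start: joints at [-0.146, 0.342, 1.524, -0, 1.275, -0.146], TCP at [0.525, 0, 0.292] pointing down, gripper open.
Joint ranges: [-2.53, 2.53], [-0.77, 2.02], [0.04, 2.7], [-1, 4.14], [0.28, 2.66], [-3.11, 3.11]. Speed limits (rad/s): [2.57, 2.57, 3.14, 3.14, 3.14, 3.14].

### API

Orientations are given as [roll, pitch, yaw] about the fixed x, y, z axes, in that order (R = Rz(yaw) Ry(pitch) Rx(roll)).
In Python, from cell import * gives the robot as it stands. The module is installed in compiled form; this text tells all that it offers.
- The arm moves only by the tool arm_command, never from a script. Its argument "series" is a list of rows, each an object of numbers: "x", "y", "z": the shift along the tool's x, y, z in mm; "rx", "ry", "rz": the turn, a rotation vector about the tool's x, y, z in degrees. A call has 1 to 20 rows; each row is the pose to reach, as a shift and turn from the pose commanded when the call began, along the tool's axes at that moment; what a row does not reach only later rows make up. A row lasts 1/10 s, in which the tool goes at most 50 mm and 8.59 degrees, less where a joint would pass 70% of its speed; a pose out of reach is approached as far as the arm can. A call with a gripper value outside its range is refused whole. "hand" is the finger opening in mm, from 0 to 91.8, set as the call begins (left out, the last holds). The fingers move at their own pace and stop on an object; "squeeze" is the grip in N (left out, the last holds). Time passes only in rows, so rows that repeat a pose let the fingers close. It gives the time, the measured TCP pose, the force, the opening and the grip force at its end, in the units of the state.
- observe(): the state, without advancing time (a new reading comes with each control period).
- read_camera(name): name is "scene" or "side" or "wrist"; returns a dict with "pixels" (420x560x3 uint8, blue, green, red), "K" (3x3 intrinsics, pixels), "k1" (the pictures are not rectified: a ray, as slopes to the right and down, at radius r is drawn at 1 + k1 r^2 times it, then the intrinsics apply), "rvec" (rotation vector, rad) and "tvec" (3), from world to camera coordinates, as OpenCV has them. Camera axes: x right, y down, z forward; pixel columns grow to the right and rows downward; lengths in m; the calibration is good to about 2 mm. A picture is of the moment at which its call begins. There is no depth.
- hand_in(): hands the job in; it is judged then, once.
Trained networks look in a picture, given as the dict that the camera call returned (one of the last four; its "shot" number tells which), for a name from the list of things; names that differ only in an ending like _2 or _b are one class to them, and where a whole thing is asked for, a point or a joint stands for the part that bears it (a point fixed in the world has none). Each returns a list of dicts, best first, with "confidence" (0 to 1); they miss things now and then, are a little off and sometimes report something else, mostly with a low value. They report only what shows in the picture. A call takes as long as a camera call. They do not tell look-alikes from the thing itself.
- boxes_of(picture, query): "point" ([x, y, z] in m, in world coordinates, good to about 4 mm: the middle of the surface that is visible of it).
- trace(picture, query): "pixels" (420x560 bool, what is visible of it).
- mark_of(picture, query): "point" ([x, y, z] in m, in world coordinates, good to about 4 mm: a listed point, or the origin of a listed thing).
The state is a dict: "time": time; "qpos": joint angles; "qvel": joint speeds; "joint_efforts": joint torques, N m; "tool_pos": TCP position; "tool_rot": TCP orientation; "contact_force": force on the tool from outside, world axes, zero at the start; "torque": the same for the moment, N m; "opening": finger opening in m; "grip_force": force on a finger pad.
Only numpy, scipy, OpenCV 4.12 (cv2) and the standard library are available. Lean on these libraries where they do the work, as an engineer would, in place of code of your own. Each camera call takes 0.05 s, during which the arm holds its last target. There are 200 camera calls.

### The job

Set the empty shallow white dish upright on the middle of the kitchen scale's round pan, gently: its spring movement is delicate, so lower the dish until the pan carries it before you let go (no drop, not even of a few millimetres), let the pan sink slowly, and do not press it down much beyond the dish's own weight. Then turn the tare knob until the zero wedge on the dial lies at the tip of the pointer, and leave the deep bowl, the shaker and the fold-back clip where they are.

Things in the scene. Friction and masses are not known exactly. Their poses are not given: they have to be found in the camera images.
- scale: Flat grey spring scale, 150 x 310 x 72 mm, fixed on the table. Origin under its centre at table height; x across (150 mm), y along (310 mm), z up. The pan's axis is at its y = +80 mm, the dial's and knob's axis at its y = -88 mm.
- pan: Round flat metal pan, 152 mm across, 5 mm thick, no lip; origin at the centre of its underside, 103 mm above the table when empty (top 108 mm). It sinks on a soft spring, 4 mm per newton, to a stop at 24 mm. It is strained by a push of more than 8 N, by sinking more than 16 mm (4 N) and by sinking faster than 0.1 m/s, as when the dish falls on it.
- pan_top (a point): Centre of the pan's upper face; sinks with the pan.
- pointer (a joint): Angle of the scale's needle (rad), 0 with an empty pan, growing clockwise seen from above as the pan sinks: 0.13 rad per mm, about 0.52 rad per newton. At 0 the needle points along the scale's -x. It turns about the knob's axis, just above the dial, and cannot be touched.
- pointer_tip (a point): Tip of the thin dark needle, 43 mm from the dial's axis.
- tare_knob (a joint): Angle of the tare knob and the white dial that turns with it (rad), growing clockwise seen from above; at 0 the zero wedge points along the scale's -x from the axis. It turns freely both ways for more than a full turn and stays where it is left. The scale reads zero when this equals the pointer's angle (or differs by a whole turn).
- knob_grip (a point): Point on the knob's vertical axis at gripping height, 97 mm above the table. Black ribbed round knob, 36 mm in diameter (skirt 42 mm), top 106 mm above the table, in the middle of the white dial (104 mm in diameter, surface 75.5 mm above the table). A full 2-finger grip fits from above at any yaw.
- zero_mark (a point): Inner tip of the black wedge, 8 mm wide at its root, that marks zero on the white dial, 43 mm from the axis. All other marks are thin ticks.
- dish: Empty shallow white oblong dish, 112 x 128 mm at the rim (x, y), 38 mm high, 0.12 to 0.20 kg; origin at the centre of its underside, z up. Its walls are upright and 10 mm thick to grip: the two across x are at x = +-47 mm (100 mm long along y), the two across y at y = +-55 mm (100 mm long along x); inner floor 5 mm up. Take it by a wall from above, one finger inside.
- bowl: Deep white square bowl, 122 x 140 x 65 mm, a bystander; origin at the centre of its underside.
- shaker: Clear salt shaker with a grey top, 44 mm in diameter, 90 mm high, a bystander; origin at the centre of its underside.
- clip: Black fold-back clip, 32 x 22 x 41 mm, standing with its wire handles up, a bystander; origin at the centre of its underside.
There are look-alikes about, which are no part of the job. Several things look just like the dish: the one meant starts nearest to the robot's base.

How it is judged:
By the outcome, as a careful person would: the job done as asked, in the order asked, and still so for the second after the job is handed in, with the robot touching nothing.
It also fails if it takes over 72 s, if anything falls off the work surface, if the arm or the gripper's body presses on something with over 40 N, if the wrist force passes 120 N, or if a joint passes its speed limit or range.

## Working session

There is one attempt and no reset: what is moved stays moved. The work goes in short steps, Python scripts to look and compute and a tool call to move; the robot and the scene stay as the last step left them, time stands still between calls to the robot, and variables do not carry over. Pictures are saved under pics/ and viewed, at most 10 in all, crops included, and the job is handed in when it is done.

Besides the shell and the picture viewer there is one more tool, called after ">>>" by a JSON object that holds its "api" and its "payload". arm_command: Moves the arm, as the interface text tells. Its arguments: {"type":"object","properties":{"series":{"type":"array"},"hand":{"type":"number"},"squeeze":{"type":"number"}},"required":["series"]}

View pics/scene0.png

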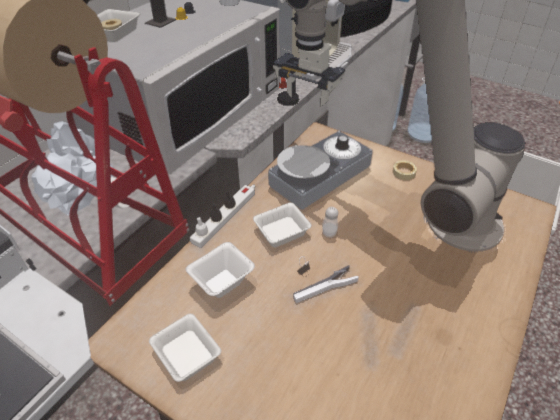

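View pics/side0.png

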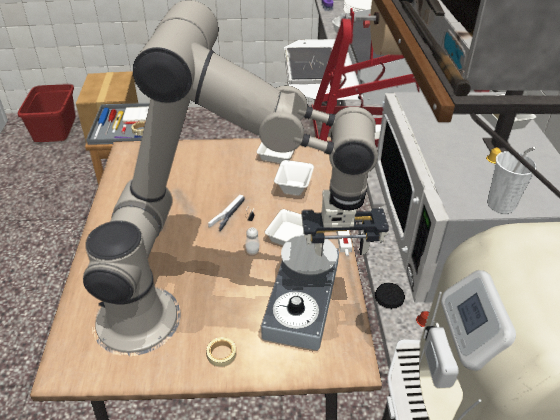

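The candidates for the dish in the scene picture are:
- Shallow white dish at (282,227), world (0.42, 0.30), 0.52 m from the base.
- Shallow white dish at (186,348), world (0.40, 0.73), 0.83 m from the base.
- Deep bowl at (221,270).
- A tray on the microwave at (115,22).

I choose (282,227), since it is shallow and nearest to the base. The scale is at (320,165), the shaker at (330,222) and the clip at (303,268). Next I move over the dish and check it with the wrist camera.

>>> {"api": "arm_command", "payload": {"series": [{"x": 50, "y": -20}, {"x": 100, "y": -40}, {"x": 145, "y": -60}, {"x": 190, "y": -80}, {"x": 235, "y": -100}, {"x": 240, "y": -100}, {"x": 240, "y": -100}, {"x": 240, "y": -100}]}}

```text
invalid input
```

```bash
python3 - <<'E'
from h import *
s=observe(); print(s["time"],np.round(s["tool_pos"],4),np.round(s["tool_rot"],3))
ps={c:read_camera(c) for c in ["wrist","side","scene"]}
p=ps["wrist"]; save(p,'wrist1.png')
for c,p in ps.items():
    for q in ["dish","pan_top","scale","knob_grip","shaker","clip","bowl"]:
        for d in mark_of(p,q): print(c,q,round(d["confidence"],2),np.round(d["point"],4),proj(p,d["point"])[0].round())
    for t in trace(p,"dish"):
        m=t["pixels"].astype(np.uint8); cs=max(cv2.findContours(m,0,2)[0],key=cv2.contourArea)
        W=unproj(p,cs[:,0],0.038)[:,:2]; r=cv2.minAreaRect((W*1000).astype(np.float32)); print(c,'trace',t["confidence"],m.sum(),r)
E
```

```text
1.0 [0.525  0.     0.2922] [3.142 0.    1.571]
wrist pan_top 0.68 [0.4622 0.1182 0.1077] [203.  67.]
wrist scale 0.69 [ 0.4413  0.0442 -0.0022] [211. 142.]
wrist knob_grip 0.68 [ 0.4202 -0.0413  0.0972] [176. 235.]
wrist bowl 0.59 [0.4643 0.1203 0.1089] [205.  64.]
side dish 0.84 [4.006e-01 7.269e-01 2.000e-04] [277. 155.]
side dish 0.64 [ 4.204e-01  3.040e-01 -2.000e-04] [288. 234.]
side pan_top 0.67 [0.4598 0.1214 0.1049] [307. 253.]
side pan_top 0.46 [ 4.490e-01  5.285e-01 -2.000e-04] [293. 189.]
side scale 0.57 [0.4378 0.0414 0.0029] [300. 300.]
side knob_grip 0.71 [ 0.4202 -0.0464  0.1004] [297. 303.]
side shaker 0.68 [0.3083 0.2444 0.001 ] [252. 249.]
side clip 0.59 [3.025e-01 3.887e-01 1.000e-04] [250. 217.]
side bowl 0.65 [ 4.473e-01  5.308e-01 -1.000e-04] [293. 188.]
side trace 0.78 921 ((413.9813537597656, 298.66314697265625), (150.533203125, 106.68363189697266), 61.26054000854492)
side trace 0.61 342 ((379.37286376953125, 684.8833618164062), (86.19560241699219, 131.70846557617188), 59.093101501464844)
scene dish 0.94 [ 0.4204  0.3035 -0.0006] [282. 232.]
scene dish 0.86 [ 0.4024  0.7274 -0.0027] [186. 356.]
scene pan_top 0.96 [0.465  0.1211 0.108 ] [303. 161.]
scene scale 0.68 [ 0.4417  0.0372 -0.0035] [321. 178.]
scene knob_grip 0.83 [ 0.4169 -0.0428  0.0998] [343. 141.]
scene shaker 0.79 [0.3079 0.2413 0.0012] [329. 234.]
scene clip 0.51 [ 3.022e-01  3.846e-01 -2.000e-04] [304. 270.]
scene bowl 0.78 [4.567e-01 5.291e-01 5.000e-04] [221. 282.]
scene trace 0.67 2923 ((399.0726318359375, 724.3426513671875), (112.91996765136719, 134.82215881347656), 71.44795227050781)
scene trace 0.56 1588 ((416.6055603027344, 304.726806640625), (130.33724975585938, 128.84835815429688), 61.54097366333008)
```

View pics/wrist1.png

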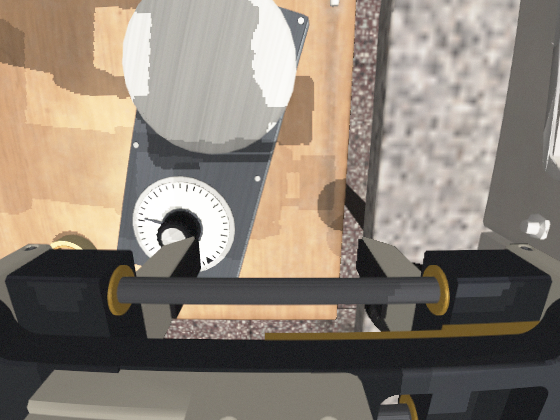

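The wrist view shows the scale ahead of the gripper: pan centre (210,65), knob (180,228), needle tip (147,219), zero wedge (209,260). The move call was refused, probably because each row needs all six numbers.

>>> {"api": "arm_command", "payload": {"series": [{"x": 50, "y": -20, "z": 0, "rx": 0, "ry": 0, "rz": 0}, {"x": 100, "y": -40, "z": 0, "rx": 0, "ry": 0, "rz": 0}, {"x": 145, "y": -60, "z": 0, "rx": 0, "ry": 0, "rz": 0}, {"x": 180, "y": -80, "z": 0, "rx": 0, "ry": 0, "rz": 0}, {"x": 200, "y": -100, "z": 0, "rx": 0, "ry": 0, "rz": 0}, {"x": 200, "y": -100, "z": 0, "rx": 0, "ry": 0, "rz": 0}, {"x": 200, "y": -100, "z": 0, "rx": 0, "ry": 0, "rz": 0}]}}

```text
time: 3.05
tool_pos: [0.425, 0.2003, 0.2925]
tool_rot: [3.141, 0.0, 1.572]
contact_force: [0.6, -0.7, 0.6]
opening: 0.0917
grip_force: 0.0
```

```bash
python3 - <<'E'
from h import *
p=read_camera("wrist"); save(p,'wrist2.png')
for d in mark_of(p,"dish"): print(round(d["confidence"],2),np.round(d["point"],4),proj(p,d["point"])[0].round())
for t in trace(p,"dish"):
    m=t["pixels"].astype(np.uint8); cs=max(cv2.findContours(m,0,2)[0],key=cv2.contourArea)
    W=unproj(p,cs[:,0],0.038)[:,:2]; r=cv2.minAreaRect((W*1000).astype(np.float32)); print('trace',t["confidence"],m.sum(),r, cv2.boundingRect(cs))
R=cv2.Rodrigues(np.array(p["rvec"],float))[0]; print(-R.T@np.array(p["tvec"]).ravel())
E
```

```text
0.58 [ 0.427   0.2997 -0.0018] [278.  96.]
trace 0.6 12268 ((423.3765869140625, 303.7361755371094), (128.28952026367188, 112.38723754882812), 61.27770233154297) (208, 12, 137, 149)
trace 0.58 9967 ((469.4524230957031, 124.19124603271484), (175.3876190185547, 102.12714385986328), 0.4864714443683624) (244, 203, 138, 76)
[0.42667116 0.27899502 0.38428068]
```

View pics/wrist2.png

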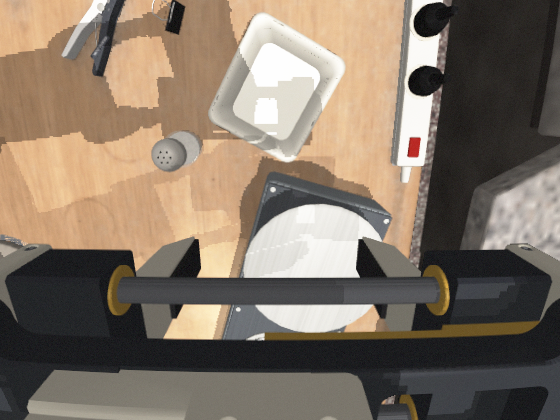

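The wrist view shows the chosen dish at (278,87), empty and shallow. Its rim fits 128 x 112 mm with the centre at (0.4234, 0.3037) and the long axis at 61.3°. The shaker is at (170,152), the clip at (175,17) and the pan at (315,265). I'll grip the -x wall centre at (0.382, 0.326), turned by +28.7° about tool z.

```bash
python3 -c "
import cell;print(cell.finger_overhang if hasattr(cell,'finger_overhang') else dir(cell))"
```

```text
0.0655
```

>>> {"api": "arm_command", "payload": {"hand": 50, "squeeze": 20, "series": [{"x": 35, "y": -12, "z": 20, "rx": 0, "ry": 0, "rz": 7}, {"x": 70, "y": -24, "z": 50, "rx": 0, "ry": 0, "rz": 14}, {"x": 100, "y": -34, "z": 80, "rx": 0, "ry": 0, "rz": 21}, {"x": 126, "y": -43, "z": 110, "rx": 0, "ry": 0, "rz": 28.7}, {"x": 126, "y": -43, "z": 140, "rx": 0, "ry": 0, "rz": 28.7}, {"x": 126, "y": -43, "z": 140, "rx": 0, "ry": 0, "rz": 28.7}, {"x": 126, "y": -43, "z": 140, "rx": 0, "ry": 0, "rz": 28.7}]}}

```text
time: 3.9
tool_pos: [0.3828, 0.3254, 0.1524]
tool_rot: [-3.141, 0.001, 1.069]
contact_force: [0.8, 0.8, -0.5]
opening: 0.0501
grip_force: 0.0
```

>>> {"api": "arm_command", "payload": {"series": [{"x": 0.5, "y": 0, "z": 25, "rx": 0, "ry": 0, "rz": 0}, {"x": 0.5, "y": 0, "z": 45, "rx": 0, "ry": 0, "rz": 0}, {"x": 0.5, "y": 0, "z": 62, "rx": 0, "ry": 0, "rz": 0}, {"x": 0.5, "y": 0, "z": 75, "rx": 0, "ry": 0, "rz": 0}, {"x": 0.5, "y": 0, "z": 75, "rx": 0, "ry": 0, "rz": 0}, {"x": 0.5, "y": 0, "z": 75, "rx": 0, "ry": 0, "rz": 0}]}}

```text
time: 4.5
tool_pos: [0.3836, 0.3264, 0.0788]
tool_rot: [3.14, -0.002, 1.069]
contact_force: [-0.5, -0.3, 1.2]
opening: 0.0501
grip_force: 0.0
```

>>> {"api": "arm_command", "payload": {"hand": 4, "squeeze": 20, "series": [{"x": 0, "y": 0, "z": 0, "rx": 0, "ry": 0, "rz": 0}, {"x": 0, "y": 0, "z": 0, "rx": 0, "ry": 0, "rz": 0}, {"x": 0, "y": 0, "z": 0, "rx": 0, "ry": 0, "rz": 0}, {"x": 0, "y": 0, "z": 0, "rx": 0, "ry": 0, "rz": 0}, {"x": 0, "y": 0, "z": 0, "rx": 0, "ry": 0, "rz": 0}, {"x": 0, "y": 0, "z": 0, "rx": 0, "ry": 0, "rz": 0}, {"x": 0, "y": 0, "z": 0, "rx": 0, "ry": 0, "rz": 0}, {"x": 0, "y": 0, "z": 0, "rx": 0, "ry": 0, "rz": 0}]}}

```text
time: 5.3
tool_pos: [0.3822, 0.3265, 0.0773]
tool_rot: [3.142, -0.0, 1.07]
contact_force: [-1.0, 0.2, 1.9]
opening: 0.0095
grip_force: 20.0
```

>>> {"api": "arm_command", "payload": {"series": [{"x": 0, "y": 0, "z": -10, "rx": 0, "ry": 0, "rz": 0}, {"x": 0, "y": 0, "z": -30, "rx": 0, "ry": 0, "rz": 0}, {"x": 0, "y": 0, "z": -60, "rx": 0, "ry": 0, "rz": 0}, {"x": 0, "y": 0, "z": -90, "rx": 0, "ry": 0, "rz": 0}, {"x": 0, "y": 0, "z": -120, "rx": 0, "ry": 0, "rz": 0}, {"x": 0, "y": 0, "z": -145, "rx": 0, "ry": 0, "rz": 0}, {"x": 0, "y": 0, "z": -160, "rx": 0, "ry": 0, "rz": 0}, {"x": 0, "y": 0, "z": -160, "rx": 0, "ry": 0, "rz": 0}, {"x": 0, "y": 0, "z": -160, "rx": 0, "ry": 0, "rz": 0}]}}

```text
time: 6.2
tool_pos: [0.382, 0.3262, 0.2371]
tool_rot: [3.142, 0.0, 1.07]
contact_force: [-1.1, -0.6, -1.8]
opening: 0.0096
grip_force: 20.0
```

```bash
python3 - <<'E'
from h import *
s=observe(); print(s["time"],s["tool_pos"],s["tool_rot"],s["opening"],s["grip_force"],s["contact_force"])
for c in ["scene","side"]:
    p=read_camera(c); save(p,c+'3.png')
    for q in ["dish","pan_top","knob_grip"]:
        for d in mark_of(p,q): print(c,q,round(d["confidence"],2),np.round(d["point"],4),proj(p,d["point"])[0].round())
    for t in trace(p,"pan"):
        m=t["pixels"].astype(np.uint8); cs=max(cv2.findContours(m,0,2)[0],key=cv2.contourArea)
        W=unproj(p,cs[:,0],0.108)[:,:2]; print('pan',t["confidence"],m.sum(),cv2.fitEllipse((W*1000).astype(np.float32)),cv2.minEnclosingCircle((W*1000).astype(np.float32)))
a=cv2.imread('pics/scene3.png')[80:280,200:420]; b=cv2.imread('pics/side3.png')[170:370,200:420]
cv2.imwrite('pics/c3.png',cv2.resize(np.hstack([a,b]),None,fx=1.8,fy=1.8,interpolation=2))
E
```

```text
6.2 [0.38200399 0.32623477 0.23706192] [3.14156997e+00 1.62885215e-04 1.06979927e+00] 0.009575374409051813 20.00025987625122 [-1.09828437 -0.61900538 -1.80013387]
scene dish 0.97 [0.4179 0.3034 0.1592] [283. 189.]
scene dish 0.67 [ 4.026e-01  7.257e-01 -2.000e-04] [186. 354.]
scene dish 0.65 [0.4658 0.1199 0.1082] [302. 161.]
scene pan_top 0.91 [0.4654 0.1196 0.1069] [303. 161.]
scene knob_grip 0.95 [ 0.4171 -0.0421  0.0974] [343. 141.]
pan 0.75 324 ((424.8740234375, 89.377685546875), (49.97298812866211, 106.833251953125), 33.178253173828125) ((424.4124450683594, 85.5736083984375), 54.48646926879883)
side dish 0.67 [0.4006 0.7263 0.0023] [277. 155.]
side pan_top 0.86 [0.4619 0.1181 0.1058] [308. 253.]
side pan_top 0.66 [0.3027 0.3866 0.0011] [250. 217.]
side knob_grip 0.83 [ 0.4198 -0.0439  0.1025] [297. 302.]
pan 0.31 1103 ((414.36334228515625, -69.23906707763672), (98.93721771240234, 101.75409698486328), 161.73316955566406) ((413.6644592285156, -68.90631866455078), 51.903228759765625)
```

View pics/c3.png

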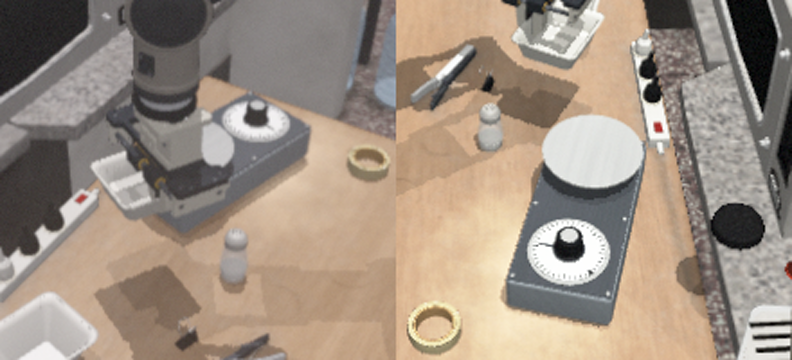

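The dish is lifted level, shown in the scene crop at about (130,185). The side crop shows the pan unobstructed at (595,155). I'll fit its outline there for a precise centre.

```bash
python3 - <<'E'
from h import *
p=read_camera("side"); g=p["pixels"].astype(int)
mask=np.full((420,560),cv2.GC_BGD,np.uint8); cv2.ellipse(mask,(309,254),(38,30),0,0,360,cv2.GC_PR_BGD,-1); cv2.ellipse(mask,(309,254),(28,20),0,0,360,cv2.GC_PR_FGD,-1); cv2.ellipse(mask,(309,254),(18,12),0,0,360,cv2.GC_FGD,-1)
cv2.grabCut(p["pixels"].copy(),mask,None,np.zeros((1,65)),np.zeros((1,65)),6,cv2.GC_INIT_WITH_MASK)
m=((mask==1)|(mask==3)).astype(np.uint8); cs=max(cv2.findContours(m,0,2)[0],key=cv2.contourArea)
print(cv2.boundingRect(cs),cv2.fitEllipse(cs))
W=(unproj(p,cs[:,0],0.108)[:,:2]*1000).astype(np.float32); print(cv2.fitEllipse(W),cv2.minEnclosingCircle(W))
p2=read_camera("scene")
for P in [(.463,.12,.108)]: print(proj(p,P),proj(p2,P))
s=observe();print(s["contact_force"])
E
```

```text
(281, 234, 57, 40) ((308.81500244140625, 253.5409393310547), (39.89593505859375, 55.44572067260742), 93.30535125732422)
((463.0976867675781, 117.63816833496094), (149.27105712890625, 149.97030639648438), 155.73219299316406) ((463.2173156738281, 116.80923461914062), 76.85893249511719)
[[308.70479471 252.14049965]] [[303.31662866 160.95982864]]
[-0.4403276   0.41951785 -2.09526478]
```

>>> {"api": "arm_command", "payload": {"series": [{"x": -10, "y": 9, "z": 0, "rx": 0, "ry": 0, "rz": 0}, {"x": -30, "y": 26, "z": 0, "rx": 0, "ry": 0, "rz": 0}, {"x": -55, "y": 48, "z": 0, "rx": 0, "ry": 0, "rz": 0}, {"x": -80, "y": 70, "z": 0, "rx": 0, "ry": 0, "rz": 0}, {"x": -105, "y": 91, "z": 0, "rx": 0, "ry": 0, "rz": 0}, {"x": -125, "y": 108, "z": 0, "rx": 0, "ry": 0, "rz": 0}, {"x": -137, "y": 119, "z": 0, "rx": 0, "ry": 0, "rz": 0}, {"x": -142, "y": 123.5, "z": 0, "rx": 0, "ry": 0, "rz": 0}, {"x": -142, "y": 123.5, "z": 0, "rx": 0, "ry": 0, "rz": 0}, {"x": -142, "y": 123.5, "z": 15, "rx": 0, "ry": 0, "rz": 0}, {"x": -142, "y": 123.5, "z": 30, "rx": 0, "ry": 0, "rz": 0}, {"x": -142, "y": 123.5, "z": 38, "rx": 0, "ry": 0, "rz": 0}, {"x": -142, "y": 123.5, "z": 40, "rx": 0, "ry": 0, "rz": 0}, {"x": -142, "y": 123.5, "z": 40, "rx": 0, "ry": 0, "rz": 0}, {"x": -142, "y": 123.5, "z": 40, "rx": 0, "ry": 0, "rz": 0}]}}

```text
time: 8.3
tool_pos: [0.4227, 0.1429, 0.1977]
tool_rot: [3.141, -0.001, 1.07]
contact_force: [-0.2, 0.2, -1.3]
opening: 0.0101
grip_force: 20.0
```

```bash
cat >> h.py <<'E'
def force(n=15):
    F=[]
    for i in range(n): p=read_camera("scene"); F.append(observe()["contact_force"])
    F=np.array(F); print('F',F.mean(0).round(2),'sd',F.std(0).round(2)); return p
E
python3 - <<'E'
from h import *
p=force(); save(p,'scene4.png'); q=read_camera("side"); save(q,'side4.png')
for r in (p,q):
    for d in mark_of(r,"dish")[:2]: print(round(d["confidence"],2),np.round(d["point"],4))
s=observe(); print(s["time"],s["tool_pos"],s["tool_rot"])
E
```

```text
F [-0.17  0.08 -1.26] sd [0.47 0.55 0.54]
0.88 [ 0.4002  0.7285 -0.0021]
0.87 [0.4622 0.119  0.1177]
0.89 [0.4625 0.1155 0.1208]
0.54 [ 0.4038  0.7249 -0.001 ]
9.2 [0.4223933  0.14258828 0.19722574] [ 3.14152930e+00 -5.29275236e-06  1.06986769e+00]
```

>>> {"api": "arm_command", "payload": {"series": [{"x": 0, "y": 0, "z": 2, "rx": 0, "ry": 0, "rz": 0}, {"x": 0, "y": 0, "z": 4, "rx": 0, "ry": 0, "rz": 0}, {"x": 0, "y": 0, "z": 6, "rx": 0, "ry": 0, "rz": 0}, {"x": 0, "y": 0, "z": 8, "rx": 0, "ry": 0, "rz": 0}, {"x": 0, "y": 0, "z": 9, "rx": 0, "ry": 0, "rz": 0}, {"x": 0, "y": 0, "z": 10, "rx": 0, "ry": 0, "rz": 0}, {"x": 0, "y": 0, "z": 11, "rx": 0, "ry": 0, "rz": 0}, {"x": 0, "y": 0, "z": 12, "rx": 0, "ry": 0, "rz": 0}, {"x": 0, "y": 0, "z": 13, "rx": 0, "ry": 0, "rz": 0}, {"x": 0, "y": 0, "z": 14, "rx": 0, "ry": 0, "rz": 0}, {"x": 0, "y": 0, "z": 15, "rx": 0, "ry": 0, "rz": 0}, {"x": 0, "y": 0, "z": 16, "rx": 0, "ry": 0, "rz": 0}, {"x": 0, "y": 0, "z": 17, "rx": 0, "ry": 0, "rz": 0}, {"x": 0, "y": 0, "z": 17, "rx": 0, "ry": 0, "rz": 0}, {"x": 0, "y": 0, "z": 17, "rx": 0, "ry": 0, "rz": 0}]}}

```text
time: 10.7
tool_pos: [0.4224, 0.1426, 0.1803]
tool_rot: [3.141, -0.0, 1.07]
contact_force: [0.2, -0.2, -0.6]
opening: 0.0101
grip_force: 20.0
```

```bash
python3 - <<'E'
from h import *
p=force(24); q=read_camera("side"); save(q,'side5.png')
s=observe(); print(s["time"],s["tool_pos"],s["tool_rot"])
for r in (p,q):
    for n in ("dish","pointer_tip","zero_mark","pan_top"):
        for d in mark_of(r,n)[:2]: print(n,round(d["confidence"],2),np.round(d["point"],4),proj(r,d["point"])[0].round())
cv2.imwrite('pics/c5.png',cv2.resize(q["pixels"][215:350,240:380],None,fx=4,fy=4,interpolation=2))
E
```

```text
F [-0.27  0.09  0.  ] sd [0.62 0.54 0.48]
11.95 [0.42241854 0.1426075  0.18024851] [ 3.14144114e+00 -9.10295968e-05  1.06993090e+00]
dish 0.95 [0.4625 0.1193 0.1033] [304. 162.]
dish 0.8 [ 0.4018  0.7254 -0.0032] [187. 355.]
zero_mark 0.87 [ 0.4407 -0.0814  0.0751] [341. 139.]
zero_mark 0.55 [0.4565 0.5315 0.0015] [221. 283.]
pan_top 0.58 [0.4661 0.1207 0.1043] [302. 162.]
dish 0.94 [0.4594 0.1183 0.0985] [307. 255.]
dish 0.55 [0.4034 0.7284 0.0037] [277. 154.]
zero_mark 0.75 [ 0.4391 -0.076   0.0743] [305. 319.]
pan_top 0.86 [0.4599 0.1204 0.1008] [307. 254.]
```

View pics/c5.png

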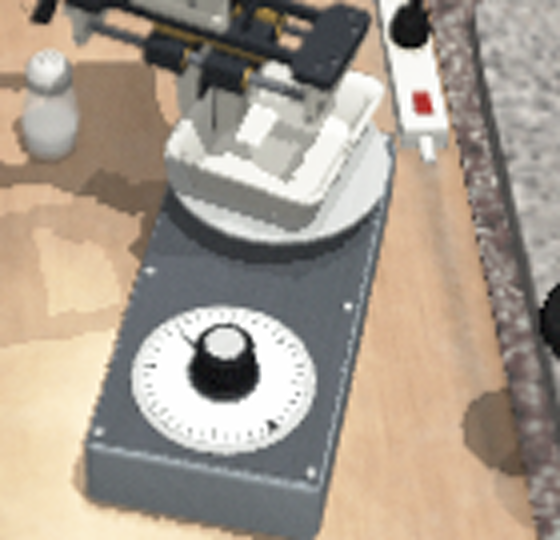

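The side crop shows the dish flat on the pan at (275,150), with the pan sunk. The needle tip is at crop (180,328) and the wedge at (272,427). The force on the tool is about 0, so the pan carries the dish. Next I release it.

>>> {"api": "arm_command", "payload": {"hand": 30, "series": [{"x": 0, "y": 0, "z": 0, "rx": 0, "ry": 0, "rz": 0}, {"x": 0, "y": 0, "z": 0, "rx": 0, "ry": 0, "rz": 0}, {"x": 0, "y": 0, "z": 0, "rx": 0, "ry": 0, "rz": 0}, {"x": 0, "y": 0, "z": 0, "rx": 0, "ry": 0, "rz": 0}, {"x": 0, "y": 0, "z": 0, "rx": 0, "ry": 0, "rz": 0}, {"x": 0, "y": 0, "z": 0, "rx": 0, "ry": 0, "rz": 0}]}}

```text
time: 12.95
tool_pos: [0.4224, 0.1426, 0.1802]
tool_rot: [3.142, -0.0, 1.07]
contact_force: [0.5, 0.9, 0.8]
opening: 0.0301
grip_force: 0.0
```

>>> {"api": "arm_command", "payload": {"series": [{"x": 0, "y": 0, "z": -10, "rx": 0, "ry": 0, "rz": 0}, {"x": 0, "y": 0, "z": -25, "rx": 0, "ry": 0, "rz": 0}, {"x": 0, "y": 0, "z": -45, "rx": 0, "ry": 0, "rz": 0}, {"x": 0, "y": 0, "z": -70, "rx": 0, "ry": 0, "rz": 0}, {"x": 0, "y": 0, "z": -90, "rx": 0, "ry": 0, "rz": 0}, {"x": 0, "y": 0, "z": -90, "rx": 0, "ry": 0, "rz": 0}, {"x": 0, "y": 0, "z": -90, "rx": 0, "ry": 0, "rz": 0}]}}

```text
time: 13.65
tool_pos: [0.4223, 0.1426, 0.2706]
tool_rot: [3.141, -0.001, 1.07]
contact_force: [0.1, 0.1, -1.3]
opening: 0.0301
grip_force: 0.0
```

Released cleanly. Next I take a view pose for the dial, already turned to the starting grip yaw of about 176°.

>>> {"api": "arm_command", "payload": {"hand": 70, "series": [{"x": -6, "y": 15, "z": -10, "rx": 0, "ry": 0, "rz": -8}, {"x": -12, "y": 30, "z": -20, "rx": 0, "ry": 0, "rz": -16}, {"x": -20, "y": 48, "z": -20, "rx": 0, "ry": 0, "rz": -24}, {"x": -28, "y": 66, "z": -20, "rx": 0, "ry": 0, "rz": -32}, {"x": -36, "y": 86, "z": -20, "rx": 0, "ry": 0, "rz": -40}, {"x": -44, "y": 106, "z": -20, "rx": 0, "ry": 0, "rz": -48}, {"x": -52, "y": 126, "z": -20, "rx": 0, "ry": 0, "rz": -56}, {"x": -60, "y": 146, "z": -20, "rx": 0, "ry": 0, "rz": -64}, {"x": -68, "y": 164, "z": -20, "rx": 0, "ry": 0, "rz": -72}, {"x": -76, "y": 182, "z": -20, "rx": 0, "ry": 0, "rz": -80}, {"x": -82, "y": 197, "z": -20, "rx": 0, "ry": 0, "rz": -88}, {"x": -87, "y": 209, "z": -20, "rx": 0, "ry": 0, "rz": -96}, {"x": -90, "y": 216, "z": -20, "rx": 0, "ry": 0, "rz": -104}, {"x": -91, "y": 219, "z": -20, "rx": 0, "ry": 0, "rz": -110}, {"x": -91, "y": 219, "z": -20, "rx": 0, "ry": 0, "rz": -115}, {"x": -91, "y": 219, "z": -20, "rx": 0, "ry": 0, "rz": -115}, {"x": -91, "y": 219, "z": -20, "rx": 0, "ry": 0, "rz": -115}, {"x": -91, "y": 219, "z": -20, "rx": 0, "ry": 0, "rz": -115}]}}

```text
time: 15.45
tool_pos: [0.5706, -0.0423, 0.2898]
tool_rot: [3.141, -0.001, 3.075]
contact_force: [-0.2, 0.1, 0.3]
opening: 0.0699
grip_force: 0.0
```

```bash
cat > dial.py <<'E'
from h import *
import sys
p=read_camera("wrist"); n=sys.argv[1]; save(p,'w'+n+'.png'); np.savez('w'+n+'.npz',**{k:np.array(v) for k,v in p.items()})
for q in ("knob_grip","zero_mark","pointer_tip","pan_top","dish"):
    for d in mark_of(p,q)[:2]: print(q,round(d["confidence"],2),np.round(d["point"],4),proj(p,d["point"])[0].round())
s=observe(); print(s["time"],s["tool_pos"],s["tool_rot"],s["qpos"])
c=proj(p,[.418,-.042,.0755])[0].astype(int); print(c)
y0,x0=max(c[1]-75,0),max(c[0]-75,0); print('crop',x0,y0)
cv2.imwrite('pics/cw'+n+'.png',cv2.resize(p["pixels"][y0:c[1]+75,x0:c[0]+75],None,fx=4,fy=4,interpolation=2))
E
python3 dial.py 6
```

```text
knob_grip 0.68 [ 0.4418  0.0437 -0.0022] [342.  65.]
knob_grip 0.65 [ 0.418  -0.0405  0.0982] [268.  23.]
zero_mark 0.95 [ 0.4451 -0.0779  0.07  ] [232.  65.]
dish 0.9 [0.4635 0.1172 0.1027] [449.  68.]
15.75 [ 0.57076014 -0.04233509  0.29030164] [-3.14156138e+00  1.70374213e-04  3.07676954e+00] [-2.07924179e-01  4.30561092e-01  1.39317939e+00 -6.87398340e-06
  1.31767908e+00 -1.71389567e+00]
[266  30]
crop 191 0
```

View pics/cw6.png

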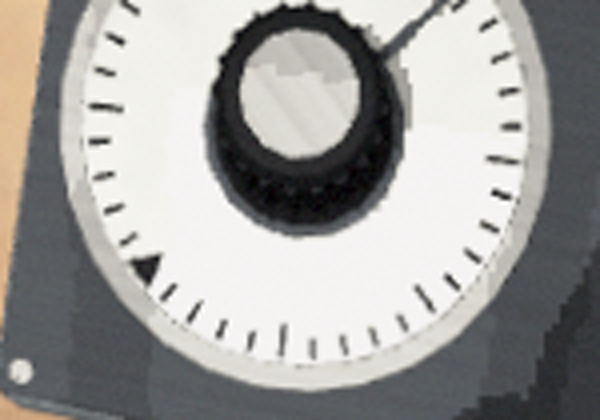

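The crop shows the needle running to its tip at crop (460,0), which is (306,0) in full pixels. The wedge is at crop (148,265), which is (228,66). The dial is cut off at the top, so I shift the camera 50 mm ahead.

>>> {"api": "arm_command", "payload": {"series": [{"x": 30, "y": 0, "z": 0, "rx": 0, "ry": 0, "rz": 0}, {"x": 55, "y": 0, "z": 0, "rx": 0, "ry": 0, "rz": 0}, {"x": 55, "y": 0, "z": 0, "rx": 0, "ry": 0, "rz": 0}, {"x": 55, "y": 0, "z": 0, "rx": 0, "ry": 0, "rz": 0}, {"x": 55, "y": 0, "z": 0, "rx": 0, "ry": 0, "rz": 0}]}}

```text
time: 16.25
tool_pos: [0.5167, -0.039, 0.2905]
tool_rot: [-3.141, 0.001, 3.077]
contact_force: [-0.3, -0.6, 0.2]
opening: 0.07
grip_force: 0.0
```

```bash
python3 dial.py 7; cat > ang.py <<'E'
from h import *
import sys
z=np.load('w'+sys.argv[1]+'.npz'); p={k:z[k] for k in z.files}; p["k1"]=float(p["k1"])
C=np.array([.418,-.042])
# dial disc: rectified top view, 4 px/mm, around C
N=480; X,Y=np.meshgrid(np.arange(N)-N/2,np.arange(N)-N/2)
W=np.stack([C[0]+X/4000,C[1]-Y/4000,np.full(X.shape,.0755)],-1).reshape(-1,3)
uv=proj(p,W).reshape(N,N,2).astype(np.float32)
I=cv2.remap(p["pixels"],uv[...,0],uv[...,1],cv2.INTER_LINEAR); cv2.imwrite('pics/rect'+sys.argv[1]+'.png',I)
E
python3 ang.py 7
```

```text
knob_grip 0.83 [ 0.4157 -0.0444  0.0976] [264.  86.]
zero_mark 0.61 [ 0.4422 -0.0758  0.0714] [236. 119.]
pointer_tip 0.69 [ 0.3905 -0.0095  0.0788] [300.  57.]
pan_top 0.18 [0.4638 0.1169 0.0992] [440. 130.]
dish 0.97 [0.4667 0.1167 0.102 ] [441. 134.]
16.55 [ 0.51617088 -0.03885668  0.29001236] [ 3.14152951e+00 -2.01803900e-04  3.07708309e+00] [-2.23288599e-01  3.30457853e-01  1.54755999e+00  3.19398293e-05
  1.26378406e+00 -1.72958502e+00]
[267  90]
crop 192 15
```

View pics/rect7.png

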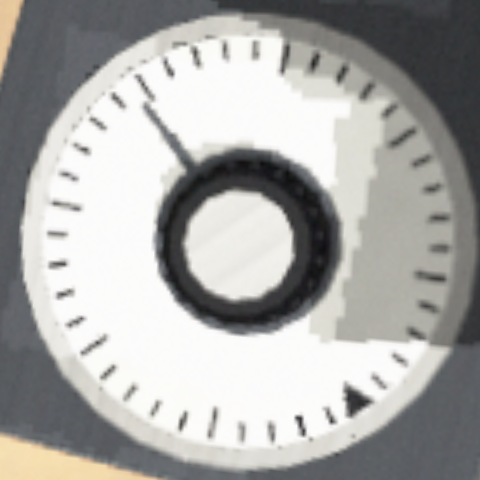

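The rectified dial view has up = +y. It shows the needle tip near (145,100), the wedge apex near (350,384) and the dial centre near (249,241). I'll refine these numerically.

```bash
cat >> ang.py <<'E'
from scipy.optimize import least_squares
g=cv2.cvtColor(I,cv2.COLOR_BGR2GRAY).astype(np.float32)
h=cv2.cvtColor(I,cv2.COLOR_BGR2HSV)
def circ(lo,hi,c0,fall):
    pts=[]
    for a in np.radians(np.arange(0,360,3)):
        r=np.arange(lo,hi,.5); xs=(c0[0]+r*np.cos(a)).astype(np.float32); ys=(c0[1]+r*np.sin(a)).astype(np.float32)
        v=cv2.GaussianBlur(cv2.remap(g,xs[None],ys[None],1),(9,1),0)[0]; d=np.gradient(v)*(-1 if fall else 1); i=d.argmax(); pts.append((xs[i],ys[i]))
    pts=np.array(pts); f=least_squares(lambda q:np.hypot(*(pts-q[:2]).T)-q[2],[*c0,(lo+hi)/2],loss='soft_l1'); return f.x
c=circ(75,110,(249,241),False); o=circ(215,240,(249,241),True); print('skirt',c,'outer',o)
def angs(c0,R1,R2):
    m=(g<110)&(np.hypot(X+N/2-c0[0],Y+N/2-c0[1])>R1)&(np.hypot(X+N/2-c0[0],Y+N/2-c0[1])<R2)
    n,l,s,ct=cv2.connectedComponentsWithStats(m.astype(np.uint8))
    return [(s[i,4],ct[i].round(1),round(np.degrees(np.arctan2(-(ct[i][1]-c0[1]),ct[i][0]-c0[0])),2)) for i in range(1,n) if s[i,4]>60]
for c0 in (o[:2],c[:2]): print('needle band',angs(c0,105,160)); print('wedge band',[a for a in angs(c0,168,212) if a[0]>200])
E
python3 ang.py 7
```

```text
skirt [247.76082226 241.22869416  93.11731003] outer [249.43457263 241.0629925  228.15921573]
needle band []
wedge band [(np.int32(360), array([354.9, 400.9]), np.float64(-56.58))]
needle band []
wedge band [(np.int32(360), array([354.9, 400.9]), np.float64(-56.14))]
```

```bash
sed -i 's/g<110/g<TH/; s/def angs(c0,R1,R2)/def angs(c0,R1,R2,TH=110)/; s/angs(c0,105,160)/angs(c0,105,165,165)/' ang.py; python3 ang.py 7
```

```text
skirt [247.76082226 241.22869416  93.11731003] outer [249.43457263 241.0629925  228.15921573]
needle band [(np.int32(493), array([169.3, 137.5]), np.float64(127.72))]
wedge band [(np.int32(360), array([354.9, 400.9]), np.float64(-56.58))]
needle band [(np.int32(487), array([168.8, 136.8]), np.float64(127.09))]
wedge band [(np.int32(360), array([354.9, 400.9]), np.float64(-56.14))]
```

>>> {"api": "arm_command", "payload": {"series": [{"x": 40, "y": -4, "z": 0, "rx": 0, "ry": 0, "rz": 0}, {"x": 80, "y": -8, "z": 0, "rx": 0, "ry": 0, "rz": 0}, {"x": 95.5, "y": -9.5, "z": 0, "rx": 0, "ry": 0, "rz": 0}, {"x": 95.5, "y": -9.5, "z": 0, "rx": 0, "ry": 0, "rz": 0}, {"x": 95.5, "y": -9.5, "z": 30, "rx": 0, "ry": 0, "rz": 0}, {"x": 95.5, "y": -9.5, "z": 60, "rx": 0, "ry": 0, "rz": 0}, {"x": 95.5, "y": -9.5, "z": 90, "rx": 0, "ry": 0, "rz": 0}, {"x": 95.5, "y": -9.5, "z": 115, "rx": 0, "ry": 0, "rz": 0}, {"x": 95.5, "y": -9.5, "z": 130, "rx": 0, "ry": 0, "rz": 0}, {"x": 95.5, "y": -9.5, "z": 135, "rx": 0, "ry": 0, "rz": 0}, {"x": 95.5, "y": -9.5, "z": 135, "rx": 0, "ry": 0, "rz": 0}, {"x": 95.5, "y": -9.5, "z": 135, "rx": 0, "ry": 0, "rz": 0}]}}

```text
time: 17.75
tool_pos: [0.4209, -0.0423, 0.1558]
tool_rot: [-3.141, 0.001, 3.077]
contact_force: [0.1, -0.3, 0.1]
opening: 0.07
grip_force: 0.0
```

>>> {"api": "arm_command", "payload": {"hand": 25, "squeeze": 15, "series": [{"x": 0, "y": 0, "z": 0, "rx": 0, "ry": 0, "rz": 0}, {"x": 0, "y": 0, "z": 0, "rx": 0, "ry": 0, "rz": 0}, {"x": 0, "y": 0, "z": 0, "rx": 0, "ry": 0, "rz": 0}, {"x": 0, "y": 0, "z": 0, "rx": 0, "ry": 0, "rz": 0}, {"x": 0, "y": 0, "z": 0, "rx": 0, "ry": 0, "rz": 0}, {"x": 0, "y": 0, "z": 0, "rx": 0, "ry": 0, "rz": 0}]}}

```text
time: 18.35
tool_pos: [0.42, -0.0426, 0.1554]
tool_rot: [-3.141, 0.0, 3.077]
contact_force: [-1.6, -4.9, 2.7]
opening: 0.0356
grip_force: 15.0
```

>>> {"api": "arm_command", "payload": {"series": [{"x": 0, "y": 0, "z": 0, "rx": 0, "ry": 0, "rz": 4}, {"x": 0, "y": 0, "z": 0, "rx": 0, "ry": 0, "rz": 10}, {"x": 0, "y": 0, "z": 0, "rx": 0, "ry": 0, "rz": 17}, {"x": 0, "y": 0, "z": 0, "rx": 0, "ry": 0, "rz": 24}, {"x": 0, "y": 0, "z": 0, "rx": 0, "ry": 0, "rz": 31}, {"x": 0, "y": 0, "z": 0, "rx": 0, "ry": 0, "rz": 38}, {"x": 0, "y": 0, "z": 0, "rx": 0, "ry": 0, "rz": 45}, {"x": 0, "y": 0, "z": 0, "rx": 0, "ry": 0, "rz": 52}, {"x": 0, "y": 0, "z": 0, "rx": 0, "ry": 0, "rz": 59}, {"x": 0, "y": 0, "z": 0, "rx": 0, "ry": 0, "rz": 66}, {"x": 0, "y": 0, "z": 0, "rx": 0, "ry": 0, "rz": 73}, {"x": 0, "y": 0, "z": 0, "rx": 0, "ry": 0, "rz": 80}, {"x": 0, "y": 0, "z": 0, "rx": 0, "ry": 0, "rz": 85}, {"x": 0, "y": 0, "z": 0, "rx": 0, "ry": 0, "rz": 88}, {"x": 0, "y": 0, "z": 0, "rx": 0, "ry": 0, "rz": 88}]}}

```text
time: 19.85
tool_pos: [0.4187, -0.0438, 0.1554]
tool_rot: [-3.139, 0.003, 1.541]
contact_force: [-9.0, -14.3, 5.9]
opening: 0.0355
grip_force: 15.0
```

>>> {"api": "arm_command", "payload": {"series": [{"x": 0, "y": 0, "z": 0, "rx": 0, "ry": 0, "rz": 4}, {"x": 0, "y": 0, "z": 0, "rx": 0, "ry": 0, "rz": 10}, {"x": 0, "y": 0, "z": 0, "rx": 0, "ry": 0, "rz": 17}, {"x": 0, "y": 0, "z": 0, "rx": 0, "ry": 0, "rz": 24}, {"x": 0, "y": 0, "z": 0, "rx": 0, "ry": 0, "rz": 31}, {"x": 0, "y": 0, "z": 0, "rx": 0, "ry": 0, "rz": 38}, {"x": 0, "y": 0, "z": 0, "rx": 0, "ry": 0, "rz": 45}, {"x": 0, "y": 0, "z": 0, "rx": 0, "ry": 0, "rz": 52}, {"x": 0, "y": 0, "z": 0, "rx": 0, "ry": 0, "rz": 59}, {"x": 0, "y": 0, "z": 0, "rx": 0, "ry": 0, "rz": 66}, {"x": 0, "y": 0, "z": 0, "rx": 0, "ry": 0, "rz": 73}, {"x": 0, "y": 0, "z": 0, "rx": 0, "ry": 0, "rz": 80}, {"x": 0, "y": 0, "z": 0, "rx": 0, "ry": 0, "rz": 85}, {"x": 0, "y": 0, "z": 0, "rx": 0, "ry": 0, "rz": 88}, {"x": 0, "y": 0, "z": 0, "rx": 0, "ry": 0, "rz": 88}, {"x": 0, "y": 0, "z": 0, "rx": 0, "ry": 0, "rz": 88}]}}

```text
time: 21.45
tool_pos: [0.4174, -0.0426, 0.1553]
tool_rot: [3.141, 0.006, 0.006]
contact_force: [-11.7, -7.0, 13.4]
opening: 0.0353
grip_force: 15.0
```

>>> {"api": "arm_command", "payload": {"hand": 70, "series": [{"x": 0, "y": 0, "z": 0, "rx": 0, "ry": 0, "rz": 0}, {"x": 0, "y": 0, "z": 0, "rx": 0, "ry": 0, "rz": 0}, {"x": 0, "y": 0, "z": 0, "rx": 0, "ry": 0, "rz": 0}, {"x": 0, "y": 0, "z": 0, "rx": 0, "ry": 0, "rz": 0}, {"x": 0, "y": 0, "z": -20, "rx": 0, "ry": 0, "rz": 0}, {"x": 0, "y": 0, "z": -50, "rx": 0, "ry": 0, "rz": 0}, {"x": 0, "y": 0, "z": -85, "rx": 0, "ry": 0, "rz": 0}, {"x": 0, "y": 0, "z": -115, "rx": 0, "ry": 0, "rz": 0}, {"x": 0, "y": 0, "z": -135, "rx": 0, "ry": 0, "rz": 0}, {"x": 0, "y": 0, "z": -135, "rx": 0, "ry": 0, "rz": 0}]}}

```text
time: 22.45
tool_pos: [0.4212, -0.0423, 0.2927]
tool_rot: [3.14, -0.006, 0.005]
contact_force: [0.7, 0.8, -0.7]
opening: 0.0702
grip_force: 0.0
```

>>> {"api": "arm_command", "payload": {"series": [{"x": 0, "y": 10, "z": 0, "rx": 0, "ry": 0, "rz": -8}, {"x": 0, "y": 20, "z": 0, "rx": 0, "ry": 0, "rz": -16}, {"x": 0, "y": 30, "z": 0, "rx": 0, "ry": 0, "rz": -24}, {"x": 0, "y": 40, "z": 0, "rx": 0, "ry": 0, "rz": -32}, {"x": 0, "y": 50, "z": 0, "rx": 0, "ry": 0, "rz": -40}, {"x": 0, "y": 60, "z": 0, "rx": 0, "ry": 0, "rz": -48}, {"x": 0, "y": 70, "z": 0, "rx": 0, "ry": 0, "rz": -56}, {"x": 0, "y": 80, "z": 0, "rx": 0, "ry": 0, "rz": -64}, {"x": 0, "y": 88, "z": 0, "rx": 0, "ry": 0, "rz": -72}, {"x": 0, "y": 95, "z": 0, "rx": 0, "ry": 0, "rz": -80}, {"x": 0, "y": 95, "z": 0, "rx": 0, "ry": 0, "rz": -85}, {"x": 0, "y": 95, "z": 0, "rx": 0, "ry": 0, "rz": -85}, {"x": 0, "y": 95, "z": 0, "rx": 0, "ry": 0, "rz": -85}, {"x": 0, "y": 95, "z": 0, "rx": 0, "ry": 0, "rz": -85}]}}

```text
time: 23.85
tool_pos: [0.4204, -0.1369, 0.2898]
tool_rot: [-3.141, -0.0, 1.487]
contact_force: [0.5, 0.1, -0.2]
opening: 0.0705
grip_force: 0.0
```

```bash
python3 dial.py 8; python3 ang.py 8
```

```text
knob_grip 0.86 [ 0.4209 -0.0407  0.0972] [268.  94.]
zero_mark 0.59 [ 0.3884 -0.0069  0.0742] [232.  62.]
pointer_tip 0.64 [ 0.3958 -0.0111  0.0768] [239.  66.]
pan_top 0.61 [4.428e-01 4.260e-02 4.000e-04] [283.  23.]
24.15 [ 0.42049629 -0.1370818   0.29024467] [3.14142594e+00 4.95727257e-05 1.48858399e+00] [-4.88761395e-01  1.91931034e-01  1.73808890e+00  2.17860544e-05
  1.21139999e+00 -4.06556720e-01]
[265  97]
crop 190 22
skirt [247.75665589 240.6604077   92.3621864 ] outer [248.72964595 241.81038639 228.42820094]
needle band [(np.int32(519), array([168.8, 136.8]), np.float64(127.25))]
wedge band [(np.int32(391), array([128.2,  91.1]), np.float64(128.64))]
needle band [(np.int32(515), array([168.1, 135.8]), np.float64(127.22))]
wedge band [(np.int32(391), array([128.2,  91.1]), np.float64(128.63))]
```

View pics/rect8.png

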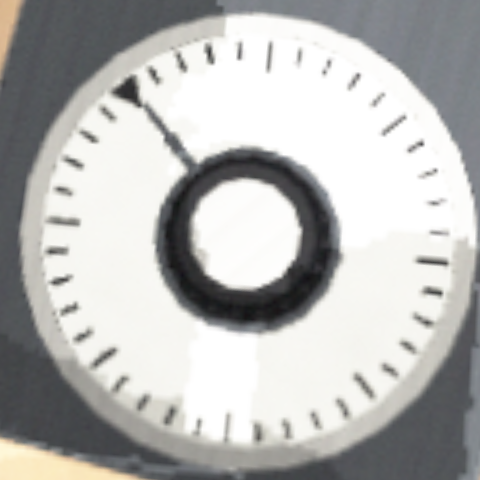

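The wedge lies at 128.6° and the needle at 127.2°, so it is nearly aligned. I'll measure again from closer before correcting.

>>> {"api": "arm_command", "payload": {"series": [{"x": 0, "y": 0, "z": 30, "rx": 0, "ry": 0, "rz": 0}, {"x": 0, "y": 0, "z": 60, "rx": 0, "ry": 0, "rz": 0}, {"x": 0, "y": 0, "z": 80, "rx": 0, "ry": 0, "rz": 0}, {"x": 0, "y": 0, "z": 80, "rx": 0, "ry": 0, "rz": 0}, {"x": 0, "y": 0, "z": 80, "rx": 0, "ry": 0, "rz": 0}]}}

```text
time: 24.65
tool_pos: [0.4207, -0.1373, 0.2107]
tool_rot: [3.141, 0.0, 1.489]
contact_force: [0.3, 0.5, -0.1]
opening: 0.0699
grip_force: 0.0
```

```bash
python3 dial.py 9; python3 ang.py 9
```

```text
knob_grip 0.69 [ 0.4193 -0.0434  0.0958] [261.  91.]
zero_mark 0.88 [ 0.3934 -0.0034  0.0732] [221.  37.]
pointer_tip 0.87 [ 0.3925 -0.0103  0.0752] [220.  47.]
24.95 [ 0.42081942 -0.1373178   0.21103518] [3.13991577e+00 6.81556430e-04 1.48879562e+00] [-4.88901352e-01  2.84391719e-01  1.86034568e+00  4.49958653e-05
  9.95045551e-01 -4.06925679e-01]
[260  91]
crop 185 16
skirt [247.5499776  240.3360197   92.96769381] outer [249.43646802 241.77785753 227.54937766]
needle band [(np.int32(576), array([169.7, 136.9]), np.float64(127.26))]
wedge band [(np.int32(528), array([129. ,  91.3]), np.float64(128.67))]
needle band [(np.int32(568), array([168.4, 135.2]), np.float64(126.99))]
wedge band [(np.int32(522), array([128.8,  91.2]), np.float64(128.52))]
```

Both views say the wedge needs about 1.4° more clockwise. I regrip and correct.

>>> {"api": "arm_command", "payload": {"series": [{"x": 40, "y": -4, "z": 0, "rx": 0, "ry": 0, "rz": 0}, {"x": 80, "y": -8, "z": 0, "rx": 0, "ry": 0, "rz": 0}, {"x": 93.5, "y": -9.5, "z": 0, "rx": 0, "ry": 0, "rz": 0}, {"x": 93.5, "y": -9.5, "z": 0, "rx": 0, "ry": 0, "rz": 0}, {"x": 93.5, "y": -9.5, "z": 25, "rx": 0, "ry": 0, "rz": 0}, {"x": 93.5, "y": -9.5, "z": 45, "rx": 0, "ry": 0, "rz": 0}, {"x": 93.5, "y": -9.5, "z": 56, "rx": 0, "ry": 0, "rz": 0}, {"x": 93.5, "y": -9.5, "z": 56, "rx": 0, "ry": 0, "rz": 0}, {"x": 93.5, "y": -9.5, "z": 56, "rx": 0, "ry": 0, "rz": 0}, {"x": 93.5, "y": -9.5, "z": 56, "rx": 0, "ry": 0, "rz": 0}]}}

```text
time: 25.95
tool_pos: [0.4192, -0.0437, 0.155]
tool_rot: [3.14, 0.0, 1.488]
contact_force: [-0.6, -0.5, 0.1]
opening: 0.0698
grip_force: 0.0
```

>>> {"api": "arm_command", "payload": {"hand": 25, "squeeze": 15, "series": [{"x": 0, "y": 0, "z": 0, "rx": 0, "ry": 0, "rz": 0}, {"x": 0, "y": 0, "z": 0, "rx": 0, "ry": 0, "rz": 0}, {"x": 0, "y": 0, "z": 0, "rx": 0, "ry": 0, "rz": 0}, {"x": 0, "y": 0, "z": 0, "rx": 0, "ry": 0, "rz": 0}, {"x": 0, "y": 0, "z": 0, "rx": 0, "ry": 0, "rz": 0}, {"x": 0, "y": 0, "z": 0, "rx": 0, "ry": 0, "rz": 0.8}, {"x": 0, "y": 0, "z": 0, "rx": 0, "ry": 0, "rz": 1.5}, {"x": 0, "y": 0, "z": 0, "rx": 0, "ry": 0, "rz": 1.5}, {"x": 0, "y": 0, "z": 0, "rx": 0, "ry": 0, "rz": 1.5}, {"x": 0, "y": 0, "z": 0, "rx": 0, "ry": 0, "rz": 1.5}]}}

```text
time: 26.95
tool_pos: [0.4184, -0.0431, 0.1542]
tool_rot: [-3.141, -0.0, 1.463]
contact_force: [-4.5, 0.5, 5.6]
opening: 0.0359
grip_force: 15.0
```

>>> {"api": "arm_command", "payload": {"hand": 70, "series": [{"x": 0, "y": 0, "z": 0, "rx": 0, "ry": 0, "rz": 0}, {"x": 0, "y": 0, "z": 0, "rx": 0, "ry": 0, "rz": 0}, {"x": 0, "y": 0, "z": 0, "rx": 0, "ry": 0, "rz": 0}, {"x": 0, "y": 0, "z": 0, "rx": 0, "ry": 0, "rz": 0}, {"x": 0, "y": 0, "z": -25, "rx": 0, "ry": 0, "rz": 0}, {"x": 0, "y": 0, "z": -56, "rx": 0, "ry": 0, "rz": 0}, {"x": -40, "y": 4, "z": -56, "rx": 0, "ry": 0, "rz": 0}, {"x": -80, "y": 8, "z": -56, "rx": 0, "ry": 0, "rz": 0}, {"x": -93.5, "y": 9.5, "z": -56, "rx": 0, "ry": 0, "rz": 0}, {"x": -93.5, "y": 9.5, "z": -56, "rx": 0, "ry": 0, "rz": 0}, {"x": -93.5, "y": 9.5, "z": -56, "rx": 0, "ry": 0, "rz": 0}, {"x": -93.5, "y": 9.5, "z": -56, "rx": 0, "ry": 0, "rz": 0}]}}

```text
time: 28.15
tool_pos: [0.4179, -0.1361, 0.21]
tool_rot: [-3.141, -0.001, 1.463]
contact_force: [-0.0, 0.8, 1.1]
opening: 0.0703
grip_force: 0.0
```

```bash
python3 dial.py 10; python3 ang.py 10; python3 - <<'E'
from h import *
for c in("scene","side"):
    p=read_camera(c); save(p,c+'10.png')
    for n in ("dish","pan_top","bowl","shaker","clip"):
        for d in mark_of(p,n)[:2]: print(c,n,round(d["confidence"],2),np.round(d["point"],4))
cv2.imwrite('pics/f.png',np.hstack([cv2.imread('pics/side10.png')[120:360,200:400],cv2.resize(cv2.imread('pics/rect10.png'),(240,240))]))
E
```

```text
knob_grip 0.88 [ 0.4171 -0.0427  0.0971] [259.  92.]
zero_mark 0.66 [ 0.3917 -0.0055  0.0703] [219.  44.]
dish 0.44 [ 0.3942 -0.0108  0.0741] [223.  51.]
28.45 [ 0.41810108 -0.13671034  0.2102728 ] [ 3.14143770e+00 -1.64900322e-05  1.46339955e+00] [-4.90630920e-01  2.81488287e-01  1.86724959e+00  8.74414749e-05
  9.92717232e-01 -3.83281914e-01]
[261  92]
crop 186 17
skirt [247.56572571 240.16035321  92.85067169] outer [249.15628134 241.69292721 227.39009423]
needle band [(np.int32(571), array([169.5, 136.8]), np.float64(127.22))]
wedge band [(np.int32(530), array([132.8,  88.1]), np.float64(127.14))]
needle band [(np.int32(560), array([168.2, 135.1]), np.float64(127.06))]
wedge band [(np.int32(523), array([132.7,  87.9]), np.float64(127.04))]
scene dish 0.86 [0.4636 0.1179 0.1046]
scene dish 0.81 [ 0.3982  0.7263 -0.0061]
scene pan_top 0.94 [0.4653 0.1191 0.1033]
scene bowl 0.87 [ 0.4553  0.5311 -0.001 ]
scene shaker 0.86 [0.3081 0.2419 0.0024]
scene shaker 0.46 [ 0.395  -0.0123  0.0824]
scene clip 0.44 [ 0.3061  0.3877 -0.    ]
side dish 0.93 [0.4012 0.7251 0.002 ]
side dish 0.5 [0.4604 0.1186 0.1021]
side pan_top 0.78 [0.4629 0.1208 0.1013]
side bowl 0.67 [4.477e-01 5.308e-01 1.000e-04]
side shaker 0.56 [0.309  0.2461 0.0013]
side clip 0.42 [ 3.011e-01  3.868e-01 -2.000e-04]
```

View pics/f.png

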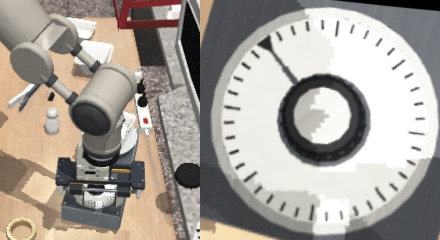

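The needle is at 127.2° and the wedge at 127.1°. In the rectified view the wedge at (264,43) sits right at the needle tip. The dish is centred on the pan and the bystanders have not moved. Time is 28 s and the arm is clear, so I hand in.

```bash
python3 -c "
from cell import *
print(hand_in())"
```

```text
the job is handed in; nothing more can be done
None
```

The job is handed in: the dish sits upright near the middle of the pan (within about 2 mm by the cameras), the zero wedge is within about 0.1° of the needle tip, and the bowl, shaker and clip show no movement in the last camera readings.

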